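Tip the tube rack onto its base and push it home at the reader

TASK

The red tube rack was left standing on its side on the rack reader's plate. Without lifting it, push it over with the fingers so that it lies on its base with the wells facing up, then push it along the plate until it sits flush against the reader's front face, along its whole length and not sticking out past the sides of the plate. Leave everything else on the bench where it is.

Things in the scene. Friction and masses are not known exactly. Their poses are not given: they have to be found in the camera images.
- rack: Red tube rack, 0.2 to 0.4 kg: 45 mm thick (its x, from well face at -22.5 mm to plain base at +22.5), 200 mm long (y, centred), 90 mm wide (z, 0 to 90). Starts standing on a long side on the reader's plate, so 90 mm high, wells facing roughly the robot, base facing the reader within 0.25 rad. Origin: centre of the underside it stands on; z up at the start. Wells up: x points down, z to the reader
- push_rim (a point): On the rack: middle of the upper edge of its well face at the start (rack frame -22.5, 0, 90 mm). Pushed near here along the rack's +x it tips about its foot edge, hardly sliding, and falls on its base by itself once past balance (27 degrees). It is then 45 mm high and slides when pushed
- reader: Fixed rack reader: white housing 80 mm deep, 290 mm wide, 60 mm high, and before it a flat aluminium plate, top 4 mm above the table. Origin: on the table at the foot of the middle of the housing's flat front face; x points from the plate into the housing, away from the robot, y along the front face, z up. The plate covers x -270 to 0 mm, y -145 to 145 mm; front face at x = 0
- foot_left (a point): On the rack: the +y end of its foot edge, the lower edge of its base, about which it tips (rack frame 22.5, 100, 0 mm)
- foot_right (a point): On the rack: the -y end of the same foot edge (22.5, -100, 0 mm)
- lead_left (a point): On the rack: the +y end of its leading edge, the upper edge of its base at the start; once tipped it is the bottom edge nearest the reader (22.5, 100, 90 mm)
- lead_right (a point): On the rack: the -y end of the same leading edge (22.5, -100, 90 mm)
- foam_rack: Bystander: white foam block 130 x 130 x 40 mm holding five clear tubes with blue caps, 126 mm tall in all. Origin: centre of its underside
- tip_box: Bystander: green box with a clear cover, 120 x 85 x 75 mm. Origin: centre of its underside
- amber_bottle: Bystander: amber bottle, red cap, 60 mm across, 120 mm tall. Origin: centre of its underside
- jar: Bystander: white jar, 70 mm across, 90 mm tall. Origin: centre of its underside
- beaker: Bystander: open clear beaker, 72 mm across, 85 mm tall. Origin: centre of its underside
- vial: Bystander: small white vial with a blue cap, 28 mm across, 50 mm tall, standing on top of the reader's housing. Origin: centre of its underside

How it is judged:
By the outcome, as a careful person would: the job done as asked, in the order asked, and still so for the second after the job is handed in, with the robot touching nothing.
It also fails if it takes over 34 s, if anything falls off the work surface, if the arm or the gripper's body presses on something with over 40 N, if the wrist force passes 120 N, or if a joint passes its speed limit or range.

ROBOT

A 6-joint arm with a two-finger parallel gripper is mounted at the origin on the work surface. World frame = base frame: x ahead of the robot, y to its left, z up, the work surface at z = 0. Lengths are in mm, angles in rad, forces in N, time in s.
With the tool pointing down it reaches from about 275 to 750 mm from the base axis. Payload 10.2 kg.
Tool frame: the origin (TCP) lies between the finger pads; the fingertips stand ctrl.tips_ahead ahead of it and the grasp point (between the pads) lies 8 mm behind it (ctrl.tips_ahead is the distance from the TCP to the fingertips, in mm); z points along the fingers, y is the direction in which the jaws open and shut (so a half turn about z gives the same grasp; the last joint's range is limited). The gripper opens to 85 mm and grips with 20 to 120 N. Pads are 22 mm wide; open, the fingers measure 114 mm over their backs; the gripper's body (76 mm by 85 mm) begins 54 mm behind the grasp point. The pads swing forward as they close: fully open they stand 13 mm farther back than shut.
Start: joints at [1, 0.313, 1.498, -0, 1.331, -0.223], TCP at [178.949, 493.567, 242.294] pointing down, gripper open.
Joint ranges: [-2.94, 2.94], [-0.97, 2.17], [0.19, 2.56], [-1.23, 4.37], [0.02, 3.11], [-2.88, 2.88]. Speed limits (rad/s): [2.39, 2.39, 3.01, 3.14, 3.14, 3.14].

INTERFACE

Orientations are given as a unit quaternion [w, x, y, z].
In Python, from rig import ctrl gives the robot as it stands. The module is installed in compiled form; this text tells all that it offers.
- The arm moves only by the tool move_arm, never from a script. Its argument "motion" is a list of rows, each an object with "offset": the shift along the tool's x, y, z in m, a list of three; "angular": the turn, a rotation vector about the tool's x, y, z in degrees, a list of three; "jaw": the finger opening in m, from 0 to 0.0854. In form: [{"offset": [tx, ty, tz], "angular": [ax, ay, az], "jaw": jaw}, ...]. A call has 1 to 5 rows; each row is the pose to reach, as a shift and turn from the pose commanded when the call began, along the tool's axes at that moment; what a row does not reach only later rows make up. A row lasts 1/8 s, in which the tool goes at most 62.5 mm and 10.7 degrees, less where a joint would pass 70% of its speed; a pose out of reach is approached as far as the arm can. A call with a gripper value outside its range is refused whole. The fingers move at their own pace and stop on an object; "squeeze" is the grip in N (left out, the last holds). Time passes only in rows, so rows that repeat a pose let the fingers close. It gives the time, the measured TCP pose, the force and the opening at its end, in the units of the state.
- ctrl.sense(): the state, without advancing time (a new reading comes with each control period).
- ctrl.capture(name): name is "side" or "top"; returns a dict with "img" (480x640x3 uint8, red, green, blue), "intrinsics" (3x3 intrinsics, pixels), "k1" (the pictures are not rectified: a ray, as slopes to the right and down, at radius r is drawn at 1 + k1 r^2 times it, then the intrinsics apply), "rvec" (rotation vector, rad) and "tvec" (3), from world to camera coordinates, as OpenCV has them. Camera axes: x right, y down, z forward; pixel columns grow to the right and rows downward; lengths in mm; the calibration is good to about 2 mm. A picture is of the moment at which its call begins. There is no depth.
- ctrl.finish_job(): hands the job in, once; it reports no verdict.
The state is a dict: "time_s": time; "joints": joint angles; "dq": joint speeds; "tau": joint torques, N m; "eef_pos": TCP position; "ee_rot": TCP orientation; "force": force on the tool from outside, world axes, zero at the start; "wrist_torque": the same for the moment, N m; "grip_width": opening from 0.0 (shut) to 1.0 (fully open).
Only numpy, scipy, OpenCV 4.12 (cv2) and the standard library are available. Lean on these libraries where they do the work, as an engineer would, in place of code of your own. Each camera call takes 0.05 s, during which the arm holds its last target. There are 200 camera calls.

## Working session

There is one attempt and no reset: what is moved stays moved. The work goes in short steps, Python scripts to look and compute and a tool call to move; the robot and the scene stay as the last step left them, time stands still between calls to the robot, and variables do not carry over. Pictures are saved under pics/ and viewed, about 8 in all and at most 12, crops included, and the job is handed in when it is done.

Besides the shell and the picture viewer there is one more tool, called in YAML: its name, and indented under it one key for each argument. move_arm: Moves the arm, as the interface text tells. Its arguments: {"type":"object","properties":{"motion":{"type":"array","items":{"type":"object","properties":{"offset":{"type":"array","items":{"type":"number"}},"angular":{"type":"array","items":{"type":"number"}},"jaw":{"type":"number"}}}},"squeeze":{"type":"number"}},"required":["motion"]}

```bash
mkdir -p pics
cat > h.py <<'E'
import numpy as np, cv2
from rig import ctrl
from scipy.spatial.transform import Rotation as R
def cap(n):
    c=ctrl.capture(n); c={k:(np.array(v) if k!='k1' else v) for k,v in c.items()}; return c
def ray(c,p):
    K=c['intrinsics'].astype(float); D=np.array([c['k1'],0,0,0,0],float)
    u=cv2.undistortPoints(np.array(p,float).reshape(-1,1,2),K,D,None,None,None).reshape(-1,2)
    Rm=cv2.Rodrigues(c['rvec'].astype(float))[0]; t=c['tvec'].reshape(3).astype(float)
    d=np.c_[u,np.ones(len(u))]@Rm
    return -Rm.T@t,d
def plane(c,p,z):
    o,d=ray(c,p); return o+d*((z-o[2])/d[:,2])[:,None]
def save(c,n): cv2.imwrite('pics/'+n+'.png',c['img'][:,:,::-1])
def redmask(c):
    h=cv2.cvtColor(c['img'],cv2.COLOR_RGB2HSV); return cv2.inRange(h,(0,120,60),(8,255,255))|cv2.inRange(h,(172,120,60),(180,255,255))
E
python3 - <<'E'
from h import *
for n in('top','side'):
    c=cap(n); save(c,n+'1'); o,d=ray(c,[[320,240]]); print(n,o,d)
    m=redmask(c); cs=cv2.findContours(m,0,2)[0]
    for k in cs:
        if cv2.contourArea(k)>150: print(cv2.contourArea(k),cv2.approxPolyDP(k,4,True).reshape(-1,2).tolist())
s=ctrl.sense(); print(s, ctrl.tips_ahead, R.from_quat(np.roll(s['ee_rot'],-1)).as_matrix())
E
```

```text
top [ 298.20318104  -36.23786062 1383.9133768 ] [[ 0.19262579  0.02187812 -0.9811105 ]]
1317.0 [[336, 234], [273, 266], [278, 281], [341, 252]]
side [ 151.06889811 -662.61671321  923.99203853] [[ 0.33183951  0.57604135 -0.74711498]]
2417.5 [[269, 219], [276, 230], [271, 233], [277, 235], [271, 236], [278, 241], [273, 243], [332, 271], [342, 262], [343, 238], [278, 210]]
{'time_s': 0.1, 'joints': array([ 9.99599203e-01,  3.13403109e-01,  1.49834585e+00,  1.87270776e-05,
        1.33100240e+00, -2.23365062e-01]), 'dq': array([-0.00102091, -0.00124067, -0.0012901 ,  0.00011219,  0.00080515,
       -0.00040437]), 'tau': array([ 2.90213837e-03, -4.12898862e+01, -2.60141087e+01, -1.28488314e-04,
        3.07934490e-03, -2.72467156e-05]), 'eef_pos': array([178.82470088, 493.38143753, 241.79340497]), 'ee_rot': array([-2.32544037e-04,  1.73042789e-01,  9.84914137e-01, -5.30709836e-04]), 'force': array([ 0.69101521,  0.34890531, -0.36651643]), 'wrist_torque': array([ 0.02080406,  0.01063557, -0.01015273]), 'grip_width': 1.0006496344530968} 11.0 [[-9.40112278e-01  3.40864332e-01 -6.41742840e-04]
 [ 3.40864825e-01  9.40111823e-01 -9.64927102e-04]
 [ 2.74400799e-04 -1.12588738e-03 -9.99999329e-01]]
```

View pics/top1.png

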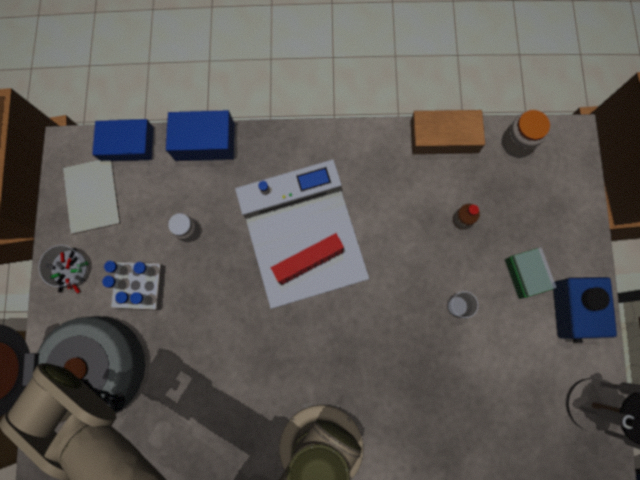

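View pics/side1.png

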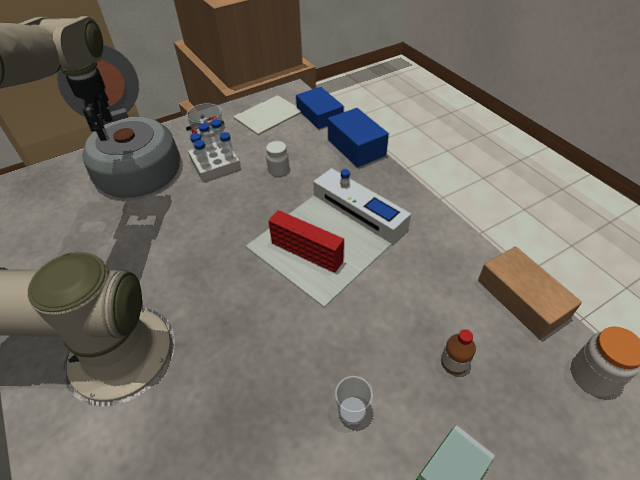

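The top view shows the reader's plate at about (305,245), with its housing above it (240-340, 165-215). The red rack runs from (275,275) to (340,243). The side view shows the well face, with the rack's top edge from (278,210) to (343,238). I'll measure the rack and plate next.

Run:
```python
from h import *
t=cv2.imread('pics/top1.png')[150:320,220:380]; s=cv2.imread('pics/side1.png')[160:320,235:420]
cv2.imwrite('pics/crop1.png',np.vstack([cv2.resize(t,(0,0),fx=3.5,fy=3.5,interpolation=2)[:, :560], ])) 
a=cv2.resize(t,(400,425),interpolation=2); b=cv2.resize(s,(400,346),interpolation=2); b=cv2.copyMakeBorder(b,0,79,0,0,0)
cv2.imwrite('pics/crop2.png',np.hstack([a,b]))
c=cap('top'); P=lambda p,z: plane(c,p,z).round(1).tolist()
print('red z94',P([[336,234],[273,266],[278,281],[341,252]],94))
print('plate',P([[271,306],[367.5,278]],4))
d=cap('side')
print('side z94',plane(d,[[269,219],[278,210],[343,238]],94).round(1)); print('side plate',plane(d,[[247,245],[323,304]],4).round(1))
```

```text
red z94 [[567.2, -50.7, 94.0], [482.8, 118.8, 94.0], [442.4, 105.3, 94.0], [517.9, -63.3, 94.0]]
plate [[382.0, 134.7, 4.0], [457.4, -138.7, 4.0]]
side z94 [[446.  109.9  94. ]
 [481.1 126.8  94. ]
 [571.4 -47.5  94. ]]
side plate [[ 382.3  137.3    4. ]
 [ 457.9 -135.     4. ]]
```

View pics/crop2.png

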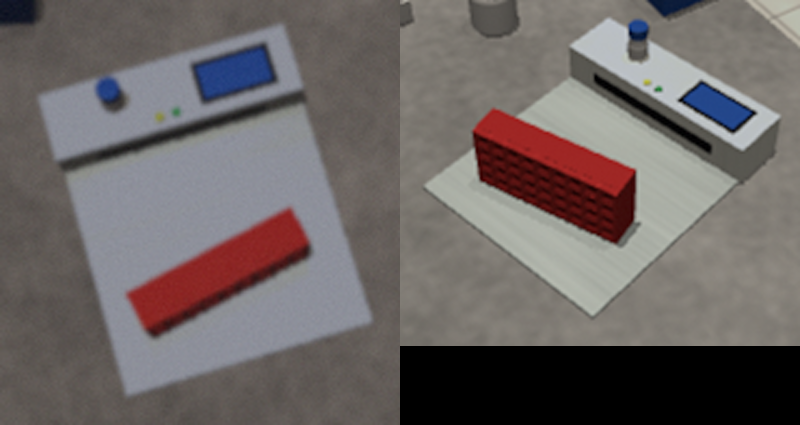

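move_arm:
  motion:
    - {"offset":[-0.042,-0.037,0],"angular":[0,0,-9],"jaw":0.085}
    - {"offset":[-0.085,-0.075,0],"angular":[0,0,-18],"jaw":0.085}
    - {"offset":[-0.127,-0.112,0],"angular":[0,0,-27],"jaw":0.085}
    - {"offset":[-0.17,-0.15,0],"angular":[0,0,-36],"jaw":0.085}
    - {"offset":[-0.212,-0.187,0],"angular":[0,0,-47],"jaw":0.085}

```text
time_s: 0.82
eef_pos: [309.7, 255.5, 242.4]
ee_rot: [0.0, -0.207, 0.978, -0.0]
force: [1.0, 0.7, 0.1]
grip_width: 0.996
```

move_arm:
  motion:
    - {"offset":[-0.001,-0.056,0],"angular":[0,0,0],"jaw":0.085}
    - {"offset":[-0.003,-0.113,0],"angular":[0,0,0],"jaw":0.085}
    - {"offset":[-0.004,-0.169,0.01],"angular":[0,0,0],"jaw":0.085}
    - {"offset":[-0.006,-0.225,0.03],"angular":[0,0,0],"jaw":0.085}
    - {"offset":[-0.007,-0.281,0.05],"angular":[0,0,0],"jaw":0.085}

```text
time_s: 1.45
eef_pos: [428.6, 0.5, 191.9]
ee_rot: [0.0, -0.204, 0.979, -0.0]
force: [1.4, 0.4, 0.3]
grip_width: 0.995
```

move_arm:
  motion:
    - {"offset":[0,0,0.04],"angular":[0,0,0],"jaw":0.085}
    - {"offset":[0,0,0.08],"angular":[0,0,0],"jaw":0.085}
    - {"offset":[0,0,0.106],"angular":[0,0,0],"jaw":0.085}
    - {"offset":[0,0,0.106],"angular":[0,0,0],"jaw":0.085}

```text
time_s: 1.95
eef_pos: [427.2, 2.5, 85.3]
ee_rot: [-0.002, -0.204, 0.979, 0.001]
force: [0.2, 0.9, 1.1]
grip_width: 0.997
```

Run:
```python
from h import *
c=cap('side');s=ctrl.sense();print(s['eef_pos'],s['ee_rot'],s['time_s'],ctrl.tips_ahead)
a=cv2.resize(c['img'][130:330,180:420,::-1],(0,0),fx=2.5,fy=2.5,interpolation=2)[:, :600]
t=cap('top');b=cv2.resize(t['img'][180:340,240:400,::-1],(500,500),interpolation=2)
cv2.imwrite('pics/s2.png',cv2.resize(np.hstack([a,b]),(800,364)))
```

```text
[428.01691952   2.36039402  86.49292606] [-3.87178342e-04 -2.04365437e-01  9.78894570e-01  1.98777917e-04] 2.0 11.0
```

View pics/s2.png

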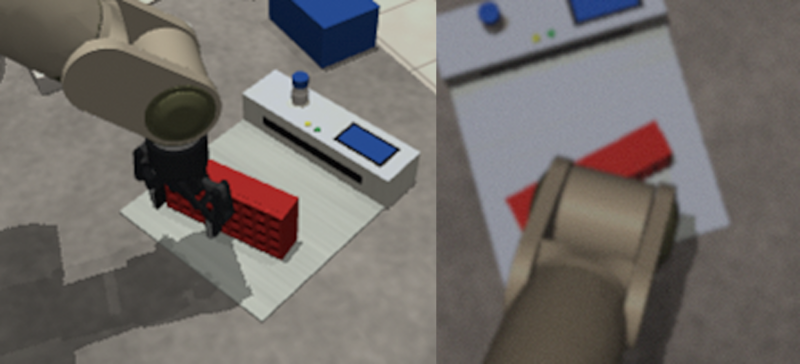

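The side view shows the open fingers in front of the well face, with the near fingertip at about pixel (298,258). The wrist hides part of the rack in the top view. I'll check the tip height, then push.

Run:
```python
from h import *
c=cap('side')
y=np.array([-.400,.917,0]);p0=np.array([428,2.4,0])
for z in(60,68,75,82,88):
    pts=np.array([p0-y*48+[0,0,z]])
    q=cv2.projectPoints(pts,c['rvec'].astype(float),c['tvec'].astype(float),c['intrinsics'].astype(float),np.array([c['k1'],0,0,0,0.]))[0].reshape(2); print(z,q)
```

```text
60 [298.97787214 265.95107688]
68 [298.79637017 263.90877378]
75 [298.63594268 262.10343833]
82 [298.4739872  260.28074855]
88 [298.33393563 258.7044421 ]
```

move_arm:
  motion:
    - {"offset":[-0.01,-0.014,0],"angular":[0,0,-3.5],"jaw":0.085}
    - {"offset":[-0.025,-0.014,0],"angular":[0,0,-3.5],"jaw":0.085}
    - {"offset":[-0.025,-0.014,0],"angular":[0,0,-3.5],"jaw":0.085}

```text
time_s: 2.48
eef_pos: [457.4, -0.5, 87.4]
ee_rot: [0.001, -0.234, 0.972, -0.001]
force: [0.1, 0.9, -0.2]
grip_width: 0.996
```

move_arm:
  motion:
    - {"offset":[-0.012,0,0.007],"angular":[0,0,0],"jaw":0.085}
    - {"offset":[-0.022,0,0.007],"angular":[0,0,0],"jaw":0.085}
    - {"offset":[-0.032,0,0.007],"angular":[0,0,0],"jaw":0.085}
    - {"offset":[-0.042,0,0.007],"angular":[0,0,0],"jaw":0.085}

```text
time_s: 2.98
eef_pos: [494.6, 19.0, 79.4]
ee_rot: [0.0, -0.234, 0.972, -0.0]
force: [-0.3, 0.6, 0.7]
grip_width: 1.0
```

Run:
```python
from h import *
c=cap('side');s=ctrl.sense();print(s['eef_pos'],s['force'],s['time_s'])
a=cv2.resize(c['img'][150:310,220:420,::-1],(0,0),fx=3,fy=3,interpolation=2)
cv2.imwrite('pics/s3.png',a)
```

```text
[495.45246744  19.25014448  79.52121252] [-1.08322839  1.26538629  0.83091772] 3.025
```

View pics/s3.png

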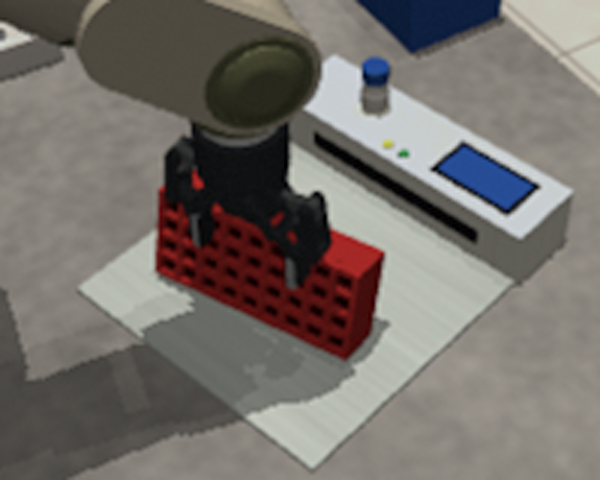

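The rack is tilting about its foot edge, with both fingers on the well face at about (200,235) and (295,265) in the crop. I'll keep pushing past balance.

move_arm:
  motion:
    - {"offset":[-0.01,0,0],"angular":[0,0,0],"jaw":0.085}
    - {"offset":[-0.02,0,0],"angular":[0,0,0],"jaw":0.085}
    - {"offset":[-0.03,0,0],"angular":[0,0,0],"jaw":0.085}
    - {"offset":[-0.04,0,0],"angular":[0,0,0],"jaw":0.085}

```text
time_s: 3.52
eef_pos: [530.2, 37.2, 79.3]
ee_rot: [0.0, -0.234, 0.972, -0.0]
force: [1.2, -0.2, 0.2]
grip_width: 0.995
```

move_arm:
  motion:
    - {"offset":[0.02,0,-0.005],"angular":[0,0,0],"jaw":0.085}
    - {"offset":[0.07,0,-0.005],"angular":[0,0,0],"jaw":0.085}
    - {"offset":[0.11,0,-0.005],"angular":[0,0,0],"jaw":0.085}

```text
time_s: 3.9
eef_pos: [430.6, -13.5, 84.3]
ee_rot: [-0.0, -0.234, 0.972, 0.0]
force: [-0.0, 0.1, -0.6]
grip_width: 0.994
```

Run:
```python
from h import *
c=cap('side');s=ctrl.sense();print(s['eef_pos'],s['ee_rot'],s['time_s'])
a=cv2.resize(c['img'][150:310,220:420,::-1],(0,0),fx=2,fy=2,interpolation=2)
t=cap('top');b=cv2.resize(t['img'][150:310,220:420,::-1],(0,0),fx=2,fy=2,interpolation=2)
cv2.imwrite('pics/s4.png',np.hstack([a,b]))
for n,q in(('side',c),('top',t)):
    k=max(cv2.findContours(redmask(q),0,2)[0],key=cv2.contourArea); p=cv2.approxPolyDP(k,4,True).reshape(-1,2)
    print(n,p.tolist(),plane(q,p,49).round(0)[:,:2].tolist())
```

```text
[427.10466317 -14.19222997  83.79680855] [-1.86806523e-03 -2.34065590e-01  9.72218763e-01  6.97881697e-04] 3.95
side [[302, 203], [299, 229], [311, 233], [316, 247], [344, 259], [358, 240], [360, 227]] [[569.0, 158.0], [513.0, 75.0], [532.0, 46.0], [519.0, -3.0], [557.0, -75.0], [623.0, -41.0], [654.0, -5.0]]
top [[320, 209], [259, 240], [273, 268], [294, 257], [300, 245], [309, 249], [334, 236]] [[649.0, -7.0], [563.0, 164.0], [484.0, 124.0], [514.0, 66.0], [547.0, 49.0], [535.0, 24.0], [571.0, -46.0]]
```

View pics/s4.png

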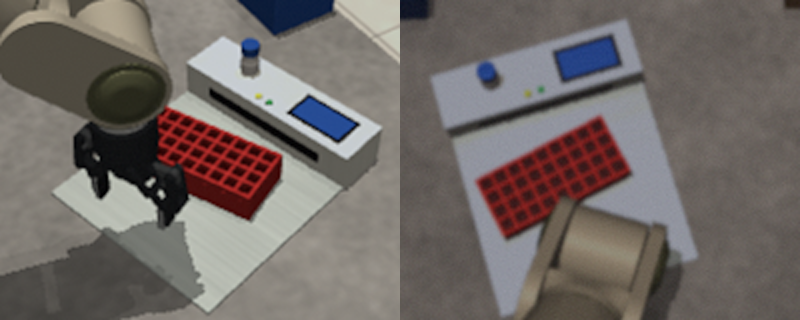

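The rack now lies on its base with the wells up. Its leading edge runs from (600,117) to (478,180) in the right-hand crop, about 12 degrees off the reader face. I'll square the tool to the reader and drop the fingers behind the rack.

move_arm:
  motion:
    - {"offset":[-0.005,0.005,0.03],"angular":[0,0,6],"jaw":0.085}
    - {"offset":[-0.02,0.012,0.066],"angular":[0,0,11.6],"jaw":0.085}
    - {"offset":[-0.05,0.018,0.066],"angular":[0,0,11.6],"jaw":0.085}
    - {"offset":[-0.066,0.018,0.066],"angular":[0,0,11.6],"jaw":0.085}
    - {"offset":[-0.066,0.018,0.066],"angular":[0,0,11.6],"jaw":0.085}

```text
time_s: 4.62
eef_pos: [483.4, 33.5, 18.2]
ee_rot: [0.0, -0.135, 0.991, -0.0]
force: [-0.0, -0.6, -0.1]
grip_width: 0.997
```

move_arm:
  motion:
    - {"offset":[-0.014,0,0],"angular":[0,0,0],"jaw":0.085}
    - {"offset":[-0.028,0,0],"angular":[0,0,0],"jaw":0.085}
    - {"offset":[-0.042,0,0],"angular":[0,0,0],"jaw":0.085}
    - {"offset":[-0.056,0,0],"angular":[0,0,0],"jaw":0.085}
    - {"offset":[-0.07,0,0],"angular":[0,0,0],"jaw":0.085}

```text
time_s: 5.25
eef_pos: [549.6, 51.5, 18.3]
ee_rot: [-0.001, -0.135, 0.991, 0.0]
force: [-2.8, -0.2, 0.1]
grip_width: 0.994
```

```bash
cat > look.py <<'E'
from h import *
import sys
c=cap('side');s=ctrl.sense();print(s['eef_pos'],s['force'],s['time_s'])
a=cv2.resize(c['img'][150:310,220:420,::-1],(0,0),fx=2,fy=2,interpolation=2)
t=cap('top');b=cv2.resize(t['img'][150:310,220:420,::-1],(0,0),fx=2,fy=2,interpolation=2)
cv2.imwrite('pics/%s.png'%sys.argv[1],np.hstack([a,b]))
for n,q in(('side',c),('top',t)):
    k=max(cv2.findContours(redmask(q),0,2)[0],key=cv2.contourArea); p=cv2.approxPolyDP(k,3,True).reshape(-1,2)
    w=plane(q,p,49)[:,:2]-[680,71.6]
    print(n,np.c_[p,w@np.array([[.964,-.267],[.267,.964]])].round(0).astype(int).tolist())
E
python3 look.py s5
```

```text
[551.07365637  51.64130331  18.47985002] [-1.71076891  0.684009   -0.14394087] 5.3
side [[329, 203, -33, 57], [329, 217, -73, 19], [341, 219, -57, -10], [338, 227, -85, -24], [343, 229, -81, -38], [331, 246, -147, -55], [348, 257, -145, -111], [368, 239, -65, -110], [370, 228, -30, -89]]
top [[297, 209, -32, -6], [308, 207, -36, -37], [312, 211, -50, -45], [316, 205, -36, -60], [324, 231, -115, -61], [333, 231, -122, -85], [325, 201, -32, -88]]
```

View pics/s5.png

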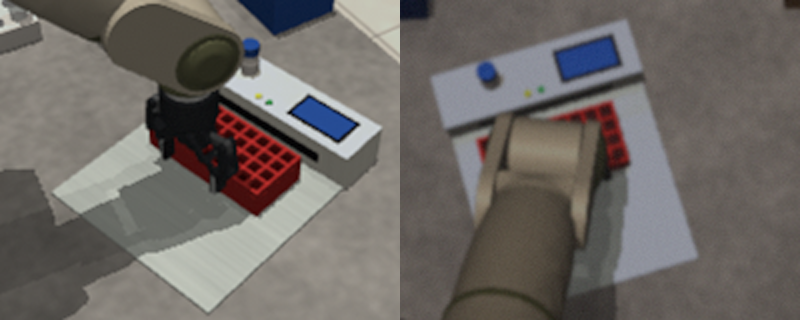

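The rack is now parallel to the face, with about 30 mm to go. Its right end is at reader y of about -88 mm, well inside the plate.

move_arm:
  motion:
    - {"offset":[-0.01,0,0],"angular":[0,0,0],"jaw":0.085}
    - {"offset":[-0.019,0,0],"angular":[0,0,0],"jaw":0.085}
    - {"offset":[-0.023,0,0],"angular":[0,0,0],"jaw":0.085}
    - {"offset":[-0.026,0,0],"angular":[0,0,0],"jaw":0.085}

```text
time_s: 5.85
eef_pos: [574.5, 58.4, 18.3]
ee_rot: [-0.001, -0.135, 0.991, -0.0]
force: [-12.7, -7.8, 7.2]
grip_width: 0.997
```

move_arm:
  motion:
    - {"offset":[-0.002,0,0],"angular":[0,0,0],"jaw":0.085}
    - {"offset":[-0.003,0,0],"angular":[0,0,0],"jaw":0.085}
    - {"offset":[-0.003,0,0],"angular":[0,0,0],"jaw":0.085}

```text
time_s: 6.22
eef_pos: [574.7, 58.2, 18.2]
ee_rot: [-0.004, -0.136, 0.991, -0.0]
force: [-19.1, -10.9, 12.6]
grip_width: 0.999
```

The force has risen to 22 N with no further motion, so the rack is against the face. I'll back off and look.

move_arm:
  motion:
    - {"offset":[0.01,0,0],"angular":[0,0,0],"jaw":0.085}
    - {"offset":[0.05,0,0],"angular":[0,0,0],"jaw":0.085}
    - {"offset":[0.1,0,-0.03],"angular":[0,0,0],"jaw":0.085}
    - {"offset":[0.16,0,-0.08],"angular":[0,0,0],"jaw":0.085}
    - {"offset":[0.2,0,-0.12],"angular":[0,0,0],"jaw":0.085}

```text
time_s: 6.85
eef_pos: [389.9, 7.6, 132.6]
ee_rot: [0.0, -0.135, 0.991, 0.0]
force: [1.2, -1.6, 1.1]
grip_width: 0.995
```

```bash
python3 look.py s6
```

```text
[388.04382218   7.11632113 137.30279434] [1.75968671 1.48517979 4.18714054] 6.9
side [[301, 206, -94, 107], [303, 217, -121, 72], [354, 251, -120, -110], [375, 233, -36, -110], [374, 221, -3, -81], [323, 190, -4, 106]]
top [[324, 193, -9, -92], [257, 211, -6, 104], [264, 240, -92, 107], [331, 222, -96, -87]]
```

View pics/s6.png

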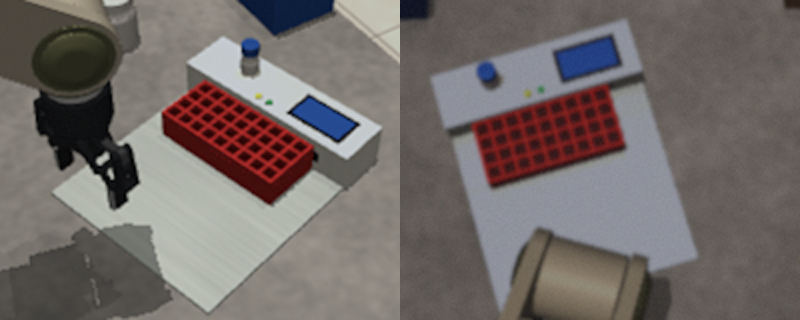

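The wells face up and the rack sits at the face, with its leading edge from (475,125) to (607,88) in the right-hand crop. The measured ends differ by about 3 mm, so I'll press each end separately with closed fingers to be sure it is flush.

move_arm:
  motion:
    - {"offset":[-0.03,-0.03,0.04],"angular":[0,0,0],"jaw":0}
    - {"offset":[-0.07,-0.074,0.09],"angular":[0,0,0],"jaw":0}
    - {"offset":[-0.12,-0.074,0.11],"angular":[0,0,0],"jaw":0}
    - {"offset":[-0.165,-0.074,0.11],"angular":[0,0,0],"jaw":0}
    - {"offset":[-0.174,-0.074,0.11],"angular":[0,0,0],"jaw":0}

```text
time_s: 7.58
eef_pos: [580.8, -16.3, 20.1]
ee_rot: [0.0, -0.135, 0.991, 0.0]
force: [-1.0, -0.7, 0.5]
grip_width: 0.0
```

move_arm:
  motion:
    - {"offset":[-0.008,0,0],"angular":[0,0,0],"jaw":0}
    - {"offset":[-0.013,0,0],"angular":[0,0,0],"jaw":0}
    - {"offset":[-0.017,0,0],"angular":[0,0,0],"jaw":0}
    - {"offset":[-0.017,0,0],"angular":[0,0,0],"jaw":0}

```text
time_s: 8.07
eef_pos: [595.2, -12.7, 21.8]
ee_rot: [-0.0, -0.135, 0.991, -0.0]
force: [-0.2, -0.7, 0.5]
grip_width: -0.002
```

move_arm:
  motion:
    - {"offset":[-0.003,0,0],"angular":[0,0,0],"jaw":0}
    - {"offset":[-0.005,0,0],"angular":[0,0,0],"jaw":0}
    - {"offset":[-0.005,0,0],"angular":[0,0,0],"jaw":0}

```text
time_s: 8.45
eef_pos: [595.2, -12.6, 21.7]
ee_rot: [-0.007, -0.135, 0.991, 0.0]
force: [-33.0, -11.4, 21.4]
grip_width: 0.004
```

The right end didn't move at 35 N, so it is flush. Next is the left end.

move_arm:
  motion:
    - {"offset":[0.022,0,0],"angular":[0,0,0],"jaw":0}
    - {"offset":[0.022,0.05,0],"angular":[0,0,0],"jaw":0}
    - {"offset":[0.022,0.1,0],"angular":[0,0,0],"jaw":0}
    - {"offset":[0.022,0.13,0],"angular":[0,0,0],"jaw":0}
    - {"offset":[0.013,0.13,0],"angular":[0,0,0],"jaw":0}

```text
time_s: 9.07
eef_pos: [552.3, 112.2, 21.9]
ee_rot: [-0.0, -0.136, 0.991, 0.0]
force: [0.3, -0.5, 0.9]
grip_width: -0.001
```

move_arm:
  motion:
    - {"offset":[-0.004,0,0],"angular":[0,0,0],"jaw":0}
    - {"offset":[-0.008,0,0],"angular":[0,0,0],"jaw":0}
    - {"offset":[-0.01,0,0],"angular":[0,0,0],"jaw":0}
    - {"offset":[-0.01,0,0],"angular":[0,0,0],"jaw":0}

```text
time_s: 9.57
eef_pos: [559.8, 111.6, 21.4]
ee_rot: [-0.005, -0.134, 0.991, -0.0]
force: [-18.8, -6.3, 12.8]
grip_width: -0.002
```

move_arm:
  motion:
    - {"offset":[0.01,0,0],"angular":[0,0,0],"jaw":0}
    - {"offset":[0.05,0,0],"angular":[0,0,0],"jaw":0}
    - {"offset":[0.1,0,-0.04],"angular":[0,0,0],"jaw":0}
    - {"offset":[0.15,0,-0.09],"angular":[0,0,0],"jaw":0}
    - {"offset":[0.19,0,-0.14],"angular":[0,0,0],"jaw":0}

```text
time_s: 10.2
eef_pos: [384.9, 63.7, 154.0]
ee_rot: [-0.0, -0.134, 0.991, 0.0]
force: [1.4, -0.7, 0.8]
grip_width: -0.001
```

```bash
python3 look.py s7; cp pics/s7.png /dev/null
python3 - <<'E'
from h import *
t=cap('top'); cv2.imwrite('pics/s8.png',cv2.resize(t['img'][160:280,230:390,::-1],(0,0),fx=5,fy=5,interpolation=2)); print(ctrl.sense()['force'])
E
```

```text
[383.7038095   63.34820835 159.55302689] [2.88937413 1.81480255 5.91285375] 10.25
side [[301, 206, -94, 107], [303, 217, -121, 72], [354, 251, -120, -110], [375, 233, -36, -110], [374, 221, -3, -81], [323, 190, -4, 106]]
top [[324, 193, -9, -92], [257, 211, -6, 104], [264, 240, -92, 107], [331, 222, -96, -87]]
[ 0.10262139  0.67033765 -0.02293782]
```

View pics/s8.png

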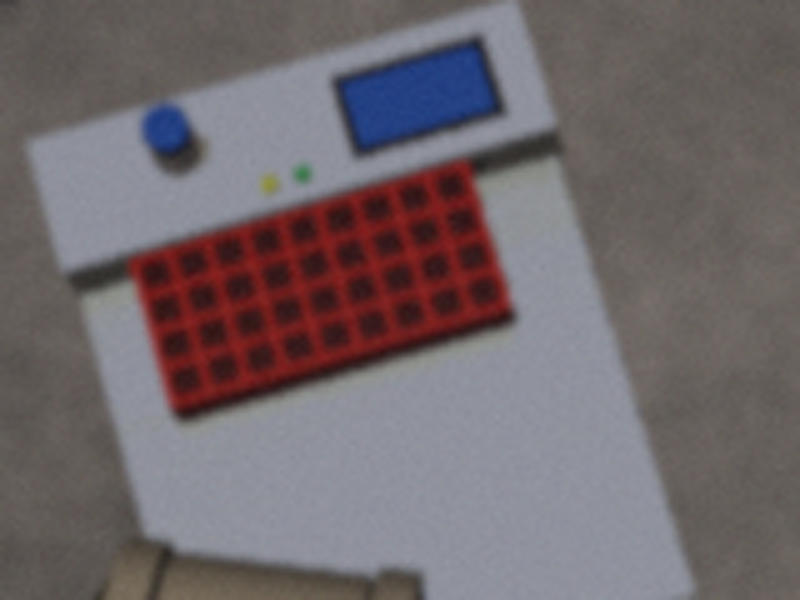

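View pics/s7.png

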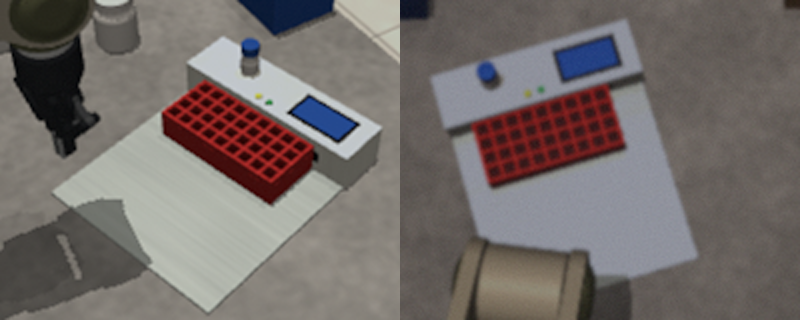

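The rack meets the housing along its whole leading edge, from (133,258) to (470,165) in the enlarged view. It sits well inside the plate's sides, and the vial hasn't moved. The robot is clear, so I'll hand in.

```bash
python3 -c "
from rig import ctrl
print(ctrl.finish_job())"
```

```text
the job is handed in; nothing more can be done
None
```

The rack now lies on its base with the wells up, flush against the reader's front face. I tipped it with both open fingers near the top of the well face. I then squared it to the reader and slid it up to the face, and handed in at about 10.3 s.

- **Flush:** After the slide I pressed each end with closed fingers, at 35 N on the right and 20 N on the left. The rack corners read the same in the images before and after. The finger stopped within 1 mm of the same distance from the face at both ends, and the last pictures show no gap.
- **Within the plate:** The rack spans about -92 to +107 mm across the plate, whose sides are at ±145 mm.
- **Rest of the bench:** The gripper was clear of everything at hand-in. The vial is where it was; I didn't measure the other objects again, but the arm stayed well clear of them.
- **Disagreement:** The top camera's corner readings put the right end 3 mm farther from the face than the left. The side camera showed only 1 mm. Pressing didn't move either end, so I take this as pixel and calibration error.

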